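# Swing a camp-table rail past the peg into its storage bay

### The job

Put the loose aluminium rail away by pushing it across the counter: nose one end into the open bay of the wooden rack first, then swing the other end in past the steel peg, until the rail lies fully inside the bay, straight along its back board. Only push it, with the outside of the fingers: never pinch it or lift it off the counter, and leave the other goods where they stand.

Things in the scene. Friction and masses are not known exactly. Their poses are not given: they have to be found in the camera images.
- rail_center (a point): Centre (half-way up) of the loose rail, a square-section bar of bare aluminium with black end plugs, lying flat on the counter between the robot and the bay: 240 long, 30 wide, 32 high, about 0.2 to 0.4 kg, slides freely. Its y axis runs along its length, z up; both ends are alike. The origin is 16 above the counter.
- rail_a (a point): Centre of the rail's end face at its +y end (120 from the rail's centre, 16 above the counter); axes as the rail's.
- rail_b (a point): Centre of the rail's other end face, at its -y end; axes as the rail's.
- bay: Fixed plywood rack. Its bay, bare counter with no step, has walls 40 high and 14 thick on three sides and is open to the robot: inside 280 wide (y -140 to +140) and 140 deep (x -70 at the mouth to +70 at the back board). Origin: bay centre, on the counter; x points into the bay, away from the robot, y left along the back board, z up. Walls run to x = +142 round a slot with a stored rail.
- peg: Fixed upright round steel peg, 24 diameter, 60 high, origin at its foot on the counter. It stands 35 in front of the bay's mouth (bay x = -105), 102 left or right of the bay's middle line (either may occur), so the rail cannot go straight in. The flat dark screw plate at the mirrored spot is no obstacle.
- mug: Bystander: open steel mug, 74 diameter, 75 high, beside the rack; origin under its centre.
- tin: Bystander: plain aluminium tin, 60 diameter, 70 high, on the other side of the rack; origin under its centre.
- bowl: Bystander: steel bowl, 120 across, 45 high; origin under its centre.
- flask: Bystander: dark steel flask with a black cap, 68 diameter, 200 high; origin under its centre.
- mallet: Bystander: hammer 260 long, lying on the counter on the left near the robot.
- rail: The same rail; origin under its centre, axes as above.
There are look-alikes about, which are no part of the job. Of the things that look like the rail, the smaller one is meant.

How it is judged:
By the outcome, as a careful person would: the job done as asked, in the order asked, and still so for the second after the job is handed in, with the robot touching nothing.
It also fails if it takes over 72 s, if anything falls off the work surface, if the arm or the gripper's body presses on something with over 40 N, if the wrist force passes 120 N, or if a joint passes its speed limit or range.

### The arm

A 6-joint arm with a two-finger parallel gripper is mounted at the origin on the work surface. World frame = base frame: x ahead of the robot, y to its left, z up, the work surface at z = 0. Lengths are in m, angles in rad, forces in N, time in s.
With the tool pointing down it reaches from about 0.275 to 0.875 m from the base axis. Payload 12.5 kg.
Tool frame: the origin (TCP) lies on the centre line of the jaws, within the pads' length; the fingertips stand r.finger_overhang ahead of it and the grasp point (between the pads) lies 3 mm ahead of it (r.finger_overhang is the distance from the TCP to the fingertips, in m); z points along the fingers, y is the direction in which the jaws open and shut (so a half turn about z gives the same grasp; the last joint's range is limited). The gripper opens to 85 mm and grips with 20 to 120 N. Pads are 22 mm wide; open, the fingers measure 114 mm over their backs; the gripper's body (76 mm by 85 mm) begins 54 mm behind the grasp point. The pads swing forward as they close: fully open they stand 13 mm farther back than shut.
Start: joints at [1.015, 0.351, 1.652, -0, 1.139, -0.085], TCP at [0.249, 0.49, 0.253] pointing down, gripper open.
Joint ranges: [-2.75, 2.75], [-0.79, 2.1], [0.01, 2.65], [-1.57, 4.71], [0.07, 3.14], [-2.87, 2.87]. Speed limits (rad/s): [2.22, 2.22, 2.79, 3.14, 3.14, 3.14].

### API

Orientations are given as a unit quaternion [x, y, z, w].
In Python, from cell import r, optics gives the robot as it stands. The module is installed in compiled form; this text tells all that it offers. Calls block until the motion is done:
- r.move_to(position, orientation): joint-space move of the TCP to a pose.
- r.move_linear(position, rot=None, vel=0.15): straight line of the TCP; rot=None keeps the orientation; vel is the mean speed in m/s.
- r.set_joints(angles): joint-space move.
- r.set_gripper(opening, squeeze=None): opening from 0.0 (shut) to 1.0 (fully open); squeeze is the grip in N (None keeps the last); returns when the fingers have stopped.
- r.sleep(seconds).
- r.inverse_kinematics(position, orientation): joint angles nearest the present ones, or None.
- optics.get_image(name): name is "scene" or "top" or "wrist"; returns a dict with "pixels" (420x560x3 uint8, red, green, blue), "depth" (420x560 float32, m along the optical axis (not along the pixel's ray), 0 where there is no reading), "fx", "fy", "cx", "cy" (pixels), "camera_from_world" (4x4, takes a point from world to camera coordinates); the wrist camera has in their place "mount" (4x4, takes a point from camera to tool coordinates, whose origin is the TCP and whose axes are the flange's). Camera axes: x right, y down, z forward; pixel columns grow to the right and rows downward; lengths in m; the calibration is good to about 2 mm. The wrist camera is an equidistant fisheye: a pixel r from the principal point sees the ray r / f radians off the axis. A picture is of the moment at which its call begins: read the wrist's pose just before it.
A pose or a line that the arm cannot do raises r.PlanningError and nothing moves.
- r.hand_in(): hands the job in, once; it reports no verdict.
Readings, each from a call of its own:
- r.current_t(): time.
- r.current_q(): joint angles.
- r.current_qvel(): joint speeds.
- r.current_effort(): joint torques, N m.
- r.current_tool_pos(): TCP position.
- r.current_ee_rot(): TCP orientation.
- r.current_contact_force(): force on the tool from outside, world axes, zero at the start.
- r.current_torque(): the same for the moment, N m.
- r.current_opening(): opening from 0.0 (shut) to 1.0 (fully open).
Only numpy, scipy, OpenCV 4.12 (cv2) and the standard library are available. Lean on these libraries where they do the work, as an engineer would, in place of code of your own. Each camera call takes 0.05 s, during which the arm holds its last target.

## Working session

There is one attempt and no reset: what is moved stays moved. The work goes in short steps, each a Python script; the robot and the scene stay as the last script left them, time stands still between calls to the robot, and variables do not carry over. Pictures are saved under pics/ and viewed, and the job is handed in when it is done.

```bash
mkdir -p pics; ls; python3 - <<'E'
from cell import r, optics
import cv2, numpy as np
for n in ("scene","top","wrist"):
    im=optics.get_image(n); cv2.imwrite(f"pics/{n}0.png",im["pixels"][:,:,::-1])
    print(n,im["fx"],im["fy"],im["cx"],im["cy"]); print(np.round(im.get("camera_from_world",im.get("mount")),3))
    np.savez(f"{n}0.npz",**im)
print(r.current_t(),r.current_tool_pos(),r.current_ee_rot(),r.finger_overhang,r.current_opening())
E
```

```text
pics
scene 421.9265733660677 421.9265733660677 278.14451539372783 211.11151127385307
[[ 7.000e-03  1.000e+00 -7.000e-03  7.000e-03]
 [ 7.380e-01 -1.000e-02 -6.750e-01 -2.910e-01]
 [-6.750e-01 -1.000e-03 -7.380e-01  1.468e+00]
 [ 0.000e+00  0.000e+00  0.000e+00  1.000e+00]]
top 544.8488090094665 544.8488090094665 288.6840323870958 212.28546970780263
[[ 0.012 -1.    -0.012  0.005]
 [-0.983 -0.009 -0.185  0.48 ]
 [ 0.185  0.014 -0.983  1.604]
 [ 0.     0.     0.     1.   ]]
wrist 325.19226210127806 325.19226210127806 275.53337551030717 212.40068974966547
[[ 0.    -0.947 -0.322  0.084]
 [ 1.     0.001 -0.    -0.   ]
 [ 0.    -0.322  0.947 -0.12 ]
 [ 0.     0.     0.     1.   ]]
0.15 [0.2493129  0.48997357 0.25288322] [ 2.33199980e-01  9.72428690e-01 -4.37802815e-04 -1.42411924e-04] 0.022 0.9931101286576335
```

View pics/top0.png

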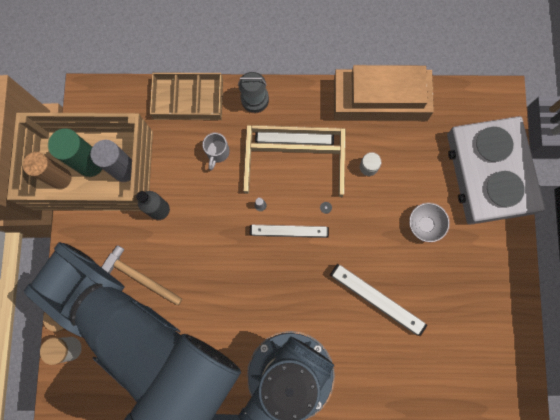

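View pics/scene0.png

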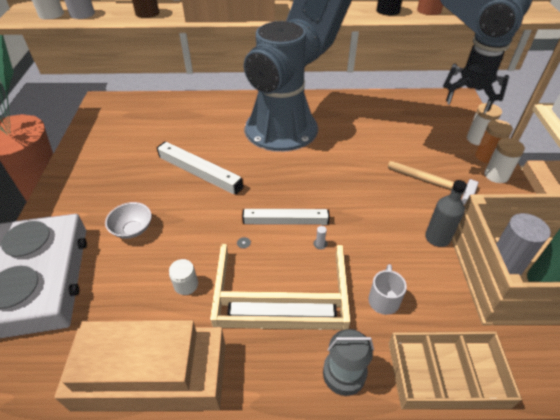

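Top view: there are three rail-like bars. One is at (289,231), about 78 px long, lying between the robot and the bay. A larger one is at (378,298), about 105 px long, and a stored one is at (295,138) in the slot behind the back board. The short loose one at (289,231) fits the description. The peg is at (260,204), on the left of the mouth, and the flat screw plate is at (326,208). I'll enlarge this area and measure it.

```bash
cat > h.py <<'E'
import numpy as np, cv2
def toworld(im,uv,z):
    T=np.array(im["camera_from_world"]);Ri=T[:3,:3].T;c=-Ri@T[:3,3]
    uv=np.atleast_2d(uv).astype(float)
    d=np.c_[(uv[:,0]-im["cx"])/im["fx"],(uv[:,1]-im["cy"])/im["fy"],np.ones(len(uv))]@Ri.T
    return c+d*((z-c[2])/d[:,2])[:,None]
def proj(im,P):
    T=np.array(im["camera_from_world"]);p=np.atleast_2d(P)@T[:3,:3].T+T[:3,3]
    return np.c_[p[:,0]/p[:,2]*im["fx"]+im["cx"],p[:,1]/p[:,2]*im["fy"]+im["cy"]]
def cloud(im):
    d=im["depth"];v,u=np.mgrid[0:420,0:560];T=np.array(im["camera_from_world"])
    p=np.stack([(u-im["cx"])/im["fx"]*d,(v-im["cy"])/im["fy"]*d,d],-1)
    w=(p-T[:3,3])@T[:3,:3]; w[d==0]=np.nan
    return w
E
python3 - <<'E'
from h import *
im=np.load("top0.npz"); p=im["pixels"]
c=p[110:260,220:380]; cv2.imwrite("pics/crop1.png",cv2.resize(c,None,fx=5,fy=4*1.0,interpolation=cv2.INTER_CUBIC)[:,:,::-1])
im2=np.load("scene0.npz")
cv2.imwrite("pics/crop2.png",cv2.resize(im2["pixels"][195:335,200:360],None,fx=5,fy=4,interpolation=cv2.INTER_CUBIC)[:,:,::-1])
for n,im in(("top",im),("scene",im2)):
    w=cloud(im); x,y,z=w[...,0],w[...,1],w[...,2]
    print(n,"counter z",np.nanmedian(z[(x>.3)&(x<.6)&(abs(y)<.3)]))
    roi=(z>.022)&(z<.08)&(x>.3)&(x<.8)&(abs(y)<.35)
    k,lab,st,ce=cv2.connectedComponentsWithStats(roi.astype(np.uint8))
    for i in range(1,k):
        if st[i,4]>15:
            m=lab==i; print(ce[i].round(1),st[i],"xyz",np.nanmin(w[m],0).round(3),np.nanmax(w[m],0).round(3),np.nanmedian(w[m],0).round(3))
E
```

```text
top counter z 0.00027050371993779087
[370.3 114.2] [334 109  74  11 586] xyz [ 0.785 -0.35   0.022] [ 0.8   -0.129  0.08 ] [ 0.789 -0.239  0.057]
[201.5 114.8] [182 111  39   8 192] xyz [0.786 0.23  0.022] [0.798 0.35  0.06 ] [0.789 0.288 0.043]
[294.6 144.7] [ 243  126  102   70 2376] xyz [ 0.537 -0.16   0.022] [0.757 0.152 0.053] [ 0.708 -0.007  0.036]
[214.7 148.4] [203 133  26  38 377] xyz [0.611 0.202 0.022] [0.72  0.274 0.079] [0.676 0.245 0.057]
[370.1 163.4] [360 153  21  22 354] xyz [ 0.605 -0.267  0.022] [ 0.663 -0.208  0.079] [ 0.629 -0.235  0.068]
[259.  202.5] [255 198   9  10  66] xyz [0.498 0.089 0.023] [0.52  0.112 0.067] [0.507 0.1   0.059]
[288.9 230.6] [249 225  80  13 795] xyz [ 0.408 -0.11   0.022] [0.443 0.13  0.043] [0.426 0.009 0.032]
[339.3 269.3] [331 264  20   9 100] xyz [ 0.301 -0.174  0.032] [ 0.326 -0.117  0.054] [ 0.307 -0.141  0.042]
scene counter z 3.6754760868285143e-06
[232.2 182.8] [220 178  24  13 189] xyz [ 0.3   -0.181  0.023] [ 0.331 -0.113  0.047] [ 0.313 -0.141  0.039]
[284.9 214.3] [242 209  88  11 879] xyz [ 0.41  -0.109  0.022] [0.45  0.131 0.036] [0.435 0.009 0.031]
[321.3 234.2] [317 227  10  16 134] xyz [0.504 0.09  0.022] [0.528 0.113 0.062] [0.521 0.101 0.051]
[281.2 303.3] [ 211  244  139   83 4602] xyz [ 0.541 -0.161  0.022] [0.763 0.152 0.045] [ 0.719 -0.005  0.035]
[182.8 275.2] [170 260  27  32 676] xyz [ 0.61  -0.265  0.022] [ 0.669 -0.208  0.076] [ 0.651 -0.233  0.067]
[387.8 289.2] [370 265  37  46 972] xyz [0.62  0.203 0.022] [0.726 0.276 0.078] [0.688 0.241 0.055]
[206.3 329.7] [200 328  12   4  27] xyz [ 0.792 -0.173  0.076] [ 0.8  -0.15  0.08] [ 0.797 -0.159  0.079]
[218.4 329.4] [213 328  10   5  23] xyz [ 0.792 -0.146  0.071] [ 0.799 -0.128  0.08 ] [ 0.796 -0.135  0.079]
[419.7 336.2] [391 333  58   9 396] xyz [0.793 0.231 0.022] [0.8   0.349 0.055] [0.797 0.29  0.041]
```

View pics/crop1.png

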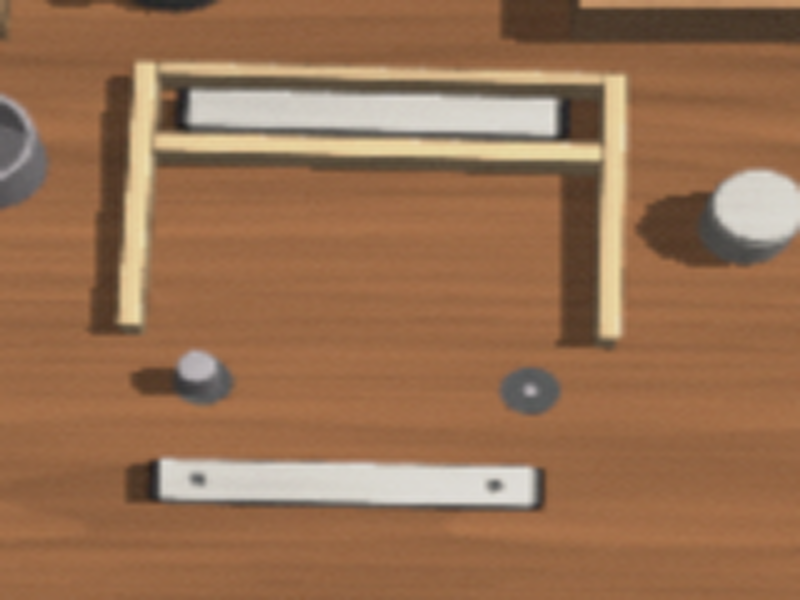

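View pics/crop2.png

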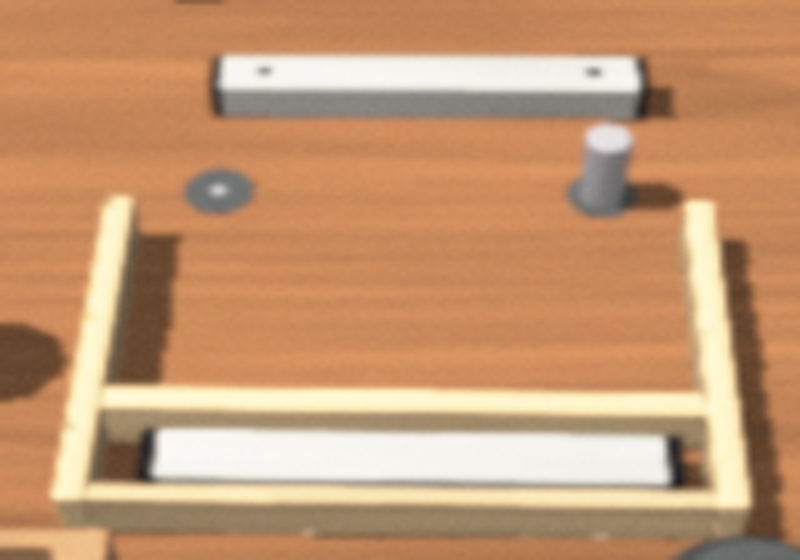

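Both crops confirm it. The loose short rail with two dark screw holes and black plugs lies in front of the bay. The peg stands on the left (+y) of the mouth, the plate is flat, and the stored rail is in the slot. Next I'll get exact poses from masks.

```bash
cat >> h.py <<'E'
def mask_roi(im,mask,zlo,zhi,box):
    w=cloud(im);x,y,z=w[...,0],w[...,1],w[...,2]
    return mask&(z>zlo)&(z<zhi)&(x>box[0])&(x<box[1])&(y>box[2])&(y<box[3])
def railpose(im,box=(.3,.75,-.3,.3)):
    """rail from its bright top+dark plugs via depth height, ray-cast on z=.032"""
    h=cv2.cvtColor(im["pixels"],cv2.COLOR_RGB2HSV)
    gray=(h[...,1]<60)&(h[...,2]>150)
    m=mask_roi(im,gray,.022,.042,box).astype(np.uint8)
    k,lab,st,ce=cv2.connectedComponentsWithStats(m)
    out=[]
    for i in range(1,k):
        if st[i,4]>150:
            v,u=np.nonzero(lab==i); P=toworld(im,np.c_[u,v],.032)[:,:2].astype(np.float32)
            (cx,cy),(a,b),ang=cv2.minAreaRect(P)
            if a<b: a,b=b,a;ang+=90
            c=P.mean(0);e=np.linalg.eigh(np.cov((P-c).T));d=e[1][:,1]; d=d*np.sign(d[1])
            out.append((np.array([cx,cy]),np.degrees(np.arctan2(-d[0],d[1])),a,b))
    return out
E
python3 - <<'E'
from h import *
T=dict(np.load("top0.npz"));S=dict(np.load("scene0.npz"))
for n,im in(("top",T),("scene",S)):
    for o in railpose(im,(.35,.5,-.3,.3)): print(n,"rail",o)
    h=cv2.cvtColor(im["pixels"],cv2.COLOR_RGB2HSV)
    yel=(h[...,0]>15)&(h[...,0]<35)&(h[...,2]>195)
    m=mask_roi(im,yel,.033,.046,(.5,.8,-.2,.2))
    v,u=np.nonzero(m);P=toworld(im,np.c_[u,v],.040)
    x,y=P[:,0],P[:,1]
    for nm,s in(("L",(y>.1)&(x<.67)),("R",(y<-.1)&(x<.67))):
        f=np.polyfit(x[s],y[s],1); yy=y[s]-np.polyval(f,x[s]);print(n,nm,"slope",f[0],"y at x=.58:",np.polyval(f,.58),"xmin",x[s].min(),"w",np.percentile(yy,[2,98]))
    s=(abs(y)<.12)&(x>.66)&(x<.715); f=np.polyfit(y[s],x[s],1);print("back slope",f,np.percentile(x[s]-np.polyval(f,y[s]),[2,98]))
    w=cloud(im);pm=(w[...,2]>.054)&(w[...,0]>.48)&(w[...,0]<.54)&(abs(w[...,1]-.1)<.03)
    v,u=np.nonzero(pm);P=toworld(im,np.c_[u,v],.06);print("peg",P.min(0),P.max(0),P.mean(0),len(P))
E
```

```text
top rail (array([0.42671877, 0.00913262]), np.float64(-0.9730664717542414), 0.22504982352256775, 0.028947580605745316)
top L slope -0.028533920445193987 y at x=.58: 0.14322124881484669 xmin 0.5486374227352748 w [-0.00593197  0.00603702]
top R slope -0.03543446165179224 y at x=.58: -0.15050157174456283 xmin 0.5417987549117146 w [-0.00576158  0.00600882]
back slope [0.00715577 0.69358604] [-0.01174138  0.02004371]
peg [0.49814476 0.09062147 0.06      ] [0.51974307 0.11183896 0.06      ] [0.50864595 0.10077258 0.06      ] 47
scene rail (array([0.43250936, 0.01012338]), np.float64(-1.9905374054488192), 0.2281579077243805, 0.033165451139211655)
scene L slope -0.029253522119695816 y at x=.58: 0.14367091681322652 xmin 0.5523515969153427 w [-0.00679303  0.00676858]
scene R slope -0.02859998572648073 y at x=.58: -0.149702298891071 xmin 0.5422802129098669 w [-0.00621205  0.00612569]
back slope [0.02202372 0.6937385 ] [-0.00775702  0.00657963]
peg [0.50582292 0.09103848 0.06      ] [0.52915388 0.11238864 0.06      ] [0.51684193 0.10163973 0.06      ] 60
```

```bash
cat >> h.py <<'E'
TH=np.radians(-1.7);O=np.array([.616,-.0046])
RB=np.array([[np.cos(TH),-np.sin(TH)],[np.sin(TH),np.cos(TH)]])
b2w=lambda p:O+RB@np.asarray(p,float)
w2b=lambda p:RB.T@(np.asarray(p,float)-O)
def quat(ang):  # tool x axis at bay angle ang(rad), tool down
    p=ang+TH; return [np.cos(p/2),np.sin(p/2),0.,0.]
def pose(p,z): return [*map(float,b2w(p)),float(z)]
def look(optics,tag,box=(.3,.75,-.3,.3)):
    res=[]
    ims={n:optics.get_image(n) for n in("top","scene")}
    big=np.hstack([cv2.resize(ims["top"]["pixels"][110:310,200:400],(400,400)),cv2.resize(ims["scene"]["pixels"][150:350,190:390],(400,400))])
    cv2.imwrite(f"pics/{tag}.png",big[:,:,::-1])
    for n,im in ims.items():
        for c,a,L,W in railpose(im,box):
            b=w2b(c); 
            if b[0]>.085 or a is None: continue
            print(n,"bay c",b.round(4),"phi",round(a+1.7,1),"L",round(float(L),3),"W",round(float(W),3))
    return ims
E
cat > s1.py <<'E'
from cell import r, optics
from h import *
r.set_gripper(0.0)
c=w2b([.4296,.0096]);phi=np.radians(.2)
u=np.array([-np.sin(phi),np.cos(phi)]);n=np.array([np.cos(phi),np.sin(phi)])
print("c",c,r.current_opening())
s=-.085
P=c+s*u-(.015+.011+.02)*n
r.move_to(pose(P,.20),quat(phi+np.pi))
print(r.current_q().round(2) if hasattr(r.current_q(),'round') else r.current_q())
r.move_linear(pose(P,.036),vel=.15)
print(r.current_tool_pos(),r.current_contact_force(),r.current_t())
look(optics,"a1")
E
python3 s1.py
```

```text
c [-0.18673922  0.00866396] -0.0006216440639960257
[-0.31  0.13  2.1   0.    0.92 -1.86]
[ 0.38172547 -0.07422924  0.03650637] [0.06754645 0.48124634 0.12219812] 4.25
scene bay c [-0.1838  0.0074] phi -1.8 L 0.224 W 0.033
scene bay c [ 0.0306 -0.1482] phi 90.0 L 0.206 W 0.011
scene bay c [0.0258 0.0072] phi 10.4 L 0.291 W 0.2
```

View pics/a1.png

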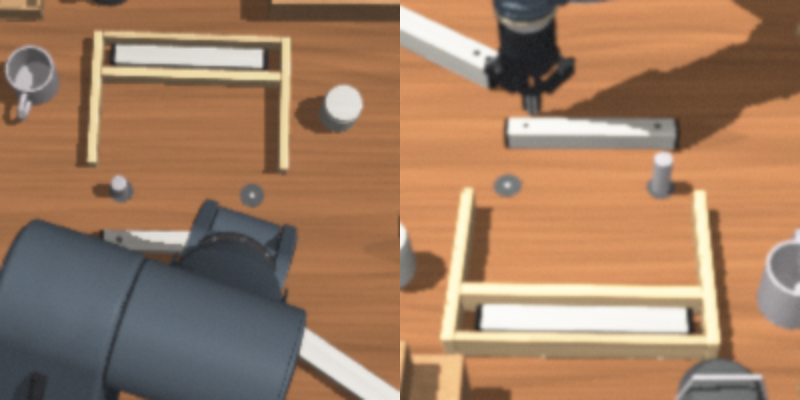

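```bash
cat >> h.py <<'E'
def railpose(im,box=(.3,.66,-.3,.3)):
    h=cv2.cvtColor(im["pixels"],cv2.COLOR_RGB2HSV)
    gray=(h[...,1]<90)&(h[...,2]>60)
    m=mask_roi(im,gray,.028,.036,box).astype(np.uint8)
    k,lab,st,ce=cv2.connectedComponentsWithStats(m)
    out=[]
    for i in range(1,k):
        if st[i,4]>150:
            v,u=np.nonzero(lab==i); P=toworld(im,np.c_[u,v],.032)[:,:2].astype(np.float32)
            (cx,cy),(a,b),ang=cv2.minAreaRect(P)
            if max(a,b)>.26 or min(a,b)<.015:continue
            if a<b: a,b=b,a
            c=P.mean(0);e=np.linalg.eigh(np.cov((P-c).T));d=e[1][:,1]; d=d*np.sign(d[1])
            out.append((np.array([cx,cy]),np.degrees(np.arctan2(-d[0],d[1])),a,b))
    return out
def arc(r,C,angs,z,vel=.06):
    """rotate the tool about bay point C by successive angles (rad) from where it is"""
    p0=w2b(r.current_tool_pos()[:2]);q=r.current_ee_rot();ps=2*np.arctan2(q[1],q[0])-TH
    fm=0
    for a in angs:
        R=np.array([[np.cos(a),-np.sin(a)],[np.sin(a),np.cos(a)]])
        r.move_linear(pose(C+R@(p0-C),z),quat(ps+a),vel=vel)
        f=np.array(r.current_contact_force());fm=max(fm,np.linalg.norm(f[:2]))
    print("arc end",w2b(r.current_tool_pos()[:2]).round(4),"f",f.round(1),"max",fm.round(1),"t",r.current_t())
E
cat > s2.py <<'E'
from cell import r, optics
from h import *
look(optics,"a2")
p=w2b(r.current_tool_pos()[:2])
r.move_linear(pose(p+[.019,0],.036),vel=.05); print("touch f",r.current_contact_force())
c=w2b(r.current_tool_pos()[:2])+[.026,.085]; C=c+np.array([0,.075])
arc(r,C,np.radians([5,10,15]),.036)
look(optics,"a3")
E
python3 s2.py
```

```text
top bay c [-0.1911  0.057 ] phi -2.2 L 0.128 W 0.03
scene bay c [-0.1838  0.0091] phi 0.2 L 0.233 W 0.033
touch f [-0.05136834 -1.04763134 -0.50129859]
arc end [-0.1713 -0.0777] f [-0.7 -1.4 -1.4] max 1.6 t 6.1333
scene bay c [-0.1658  0.0097] phi 15.8 L 0.235 W 0.044
```

View pics/a3.png

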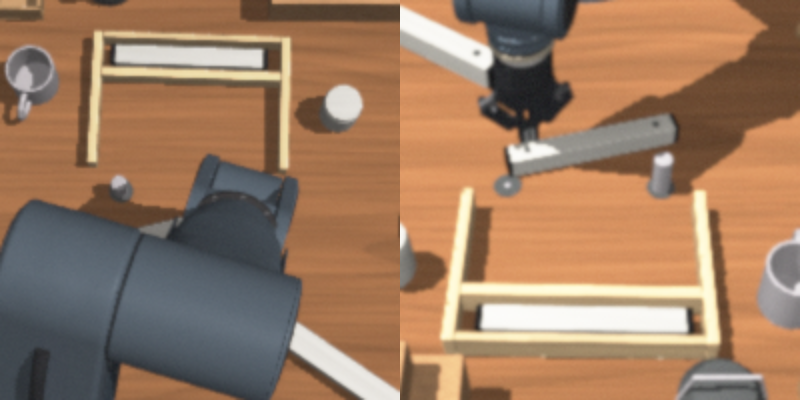

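Scene view: the rail has turned about 15° and tracks the fingers, with its right end leading near (515,160) in the crop. I'll continue to 45°.

```bash
cat > s3.py <<'E'
from cell import r, optics
from h import *
C=np.array([-.186,.084])
arc(r,C,np.radians([6,12,18,24,30]),.036)
look(optics,"a4")
# back off along -n, lift
n=np.array([.707,.707]);p=w2b(r.current_tool_pos()[:2])-.03*n
r.move_linear(pose(p,.036),vel=.15)
r.move_linear(pose(p,.10),vel=.2)
print(r.current_t());look(optics,"a5")
E
python3 s3.py
```

```text
arc end [-0.0929 -0.0488] f [ 0.2 -0.2 -0.1] max 1.4 t 8.3917
scene bay c [-0.1282  0.0289] phi 45.5 L 0.236 W 0.043
9.3083
top bay c [-0.1685  0.0613] phi 50.3 L 0.13 W 0.03
scene bay c [-0.1275  0.0292] phi 46.0 L 0.235 W 0.032
```

View pics/a5.png

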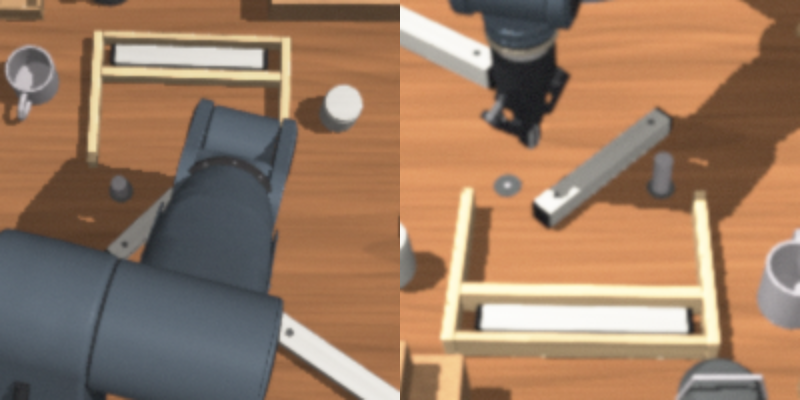

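```bash
cat > s4.py <<'E'
from cell import r, optics
from h import *
def un(d): 
    p=np.radians(d);return np.array([-np.sin(p),np.cos(p)]),np.array([np.cos(p),np.sin(p)])
phi=45.5;u,n=un(phi);c=np.array([-.1295,.0295])
P=c-.046*n
r.move_linear(pose(P,.10),quat(np.radians(phi)+np.pi),vel=.2)
r.move_linear(pose(P,.036),vel=.15)
r.move_linear(pose(P+.037*n,.036),vel=.08); print(r.current_contact_force())
look(optics,"a6")
r.move_linear(pose(P,.036),vel=.2); r.move_linear(pose(P,.12),vel=.25)
c2=c+.017*n;Q=c2+(.12+.011+.02)*u
r.move_to(pose(Q,.12),quat(np.radians(phi)+np.pi/2))
print(r.current_q(),r.current_t())
look(optics,"a7")
E
python3 s4.py
```

```text
[-0.49013957  0.49596339 -0.91577973]
scene bay c [-0.1142  0.0429] phi 45.5 L 0.235 W 0.041
[ 2.51036691e-01  3.38222034e-01  2.08264438e+00 -1.95355869e-05
  7.21337422e-01 -5.14010073e-01] 13.7583
top bay c [-0.1096  0.0355] phi 46.0 L 0.211 W 0.031
scene bay c [-0.1116  0.0463] phi 45.5 L 0.236 W 0.033
```

View pics/a7.png

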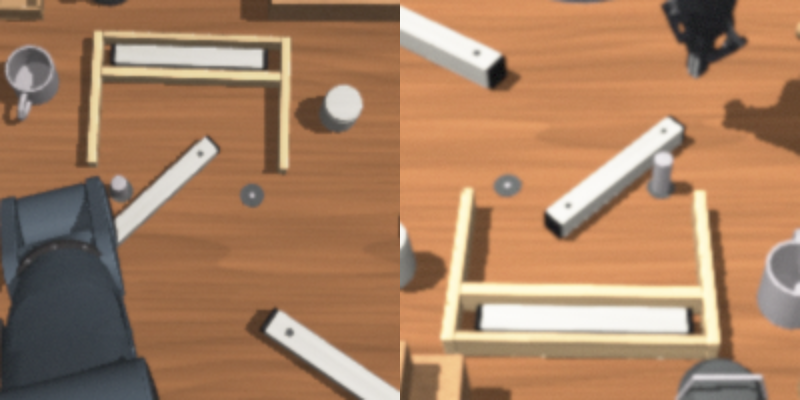

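```bash
cat > s5.py <<'E'
from cell import r, optics
from h import *
phi=45.5;p=np.radians(phi);u=np.array([-np.sin(p),np.cos(p)]);n=np.array([np.cos(p),np.sin(p)])
c=np.array([-.1135,.0443]); Q=c+.151*u
r.move_linear(pose(Q,.10),vel=.2);r.move_linear(pose(Q,.036),vel=.15)
fm=0
for t in (.05,.08):
    r.move_linear(pose(Q-(.02+t)*u,.036),vel=.08); print(r.current_contact_force(),r.current_t())
look(optics,"a8")
E
python3 s5.py
```

```text
[-0.50578497  0.29484899  0.54430923] 15.7083
[-0.5280283  -0.44950381 -0.01595012] 16.2333
top bay c [-0.0369 -0.0371] phi 46.1 L 0.17 W 0.031
scene bay c [-0.0574 -0.0084] phi 45.0 L 0.248 W 0.032
```

View pics/a8.png

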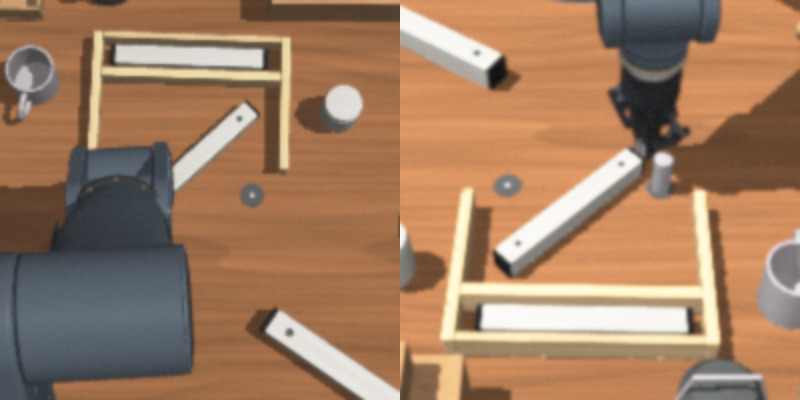

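```bash
cat > s6.py <<'E'
from cell import r, optics
from h import *
phi=45.5;p=np.radians(phi);u=np.array([-np.sin(p),np.cos(p)]);n=np.array([np.cos(p),np.sin(p)])
c=np.array([-.1135,.0443]); Q=c+.151*u
r.move_linear(pose(Q-(.02+.112)*u,.036),vel=.08); print(r.current_contact_force(),r.current_t())
r.move_linear(pose(Q-(.02+.08)*u,.036),vel=.15)
r.move_linear(pose(Q-(.02+.08)*u,.12),vel=.25)
c3=c-.112*u; P=c3+.055*u-.046*n
r.move_to(pose(P,.12),quat(p+np.pi))
print(c3,r.current_q(),r.current_t())
look(optics,"a9")
E
python3 s6.py
```

```text
[-0.28844512  1.15534863 -0.10191709] 16.8833
[-0.03361595 -0.03420184] [-1.49530670e-01  4.67646740e-01  1.86348537e+00  1.30666074e-05
  8.11338776e-01 -2.48405601e+00] 19.3083
scene bay c [-0.029  -0.0356] phi 45.1 L 0.236 W 0.033
```

View pics/a9.png

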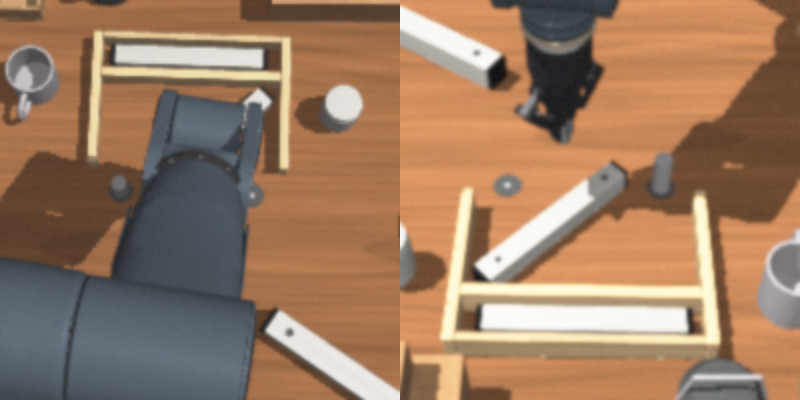

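The right (b) end is now in the bay's back-right corner, near (485,270) in the scene crop. The left end, near (620,172), clears the peg at (660,180). Now I'll swing it.

```bash
cat > s7.py <<'E'
from cell import r, optics
from h import *
phi=45.5;p=np.radians(phi);u=np.array([-np.sin(p),np.cos(p)]);n=np.array([np.cos(p),np.sin(p)])
c=np.array([-.0325,-.0345]); P=c+.055*u-.046*n
r.move_linear(pose(P,.036),vel=.15)
r.move_linear(pose(P+.019*n,.036),vel=.08); print(r.current_contact_force())
C=c-.09*u; print("C",C)
arc(r,C,np.radians([-6,-12,-18]),.036)
look(optics,"b1")
E
python3 s7.py
```

```text
[-0.58949329  0.13275541  0.85601185]
C [ 0.03169254 -0.09758183]
arc end [-0.0589  0.0186] f [0.6 0.2 0.2] max 0.8 t 21.7417
top bay c [ 0.0259 -0.0846] phi 31.2 L 0.085 W 0.031
scene bay c [-0.0076 -0.0178] phi 28.6 L 0.239 W 0.04
```

View pics/b1.png

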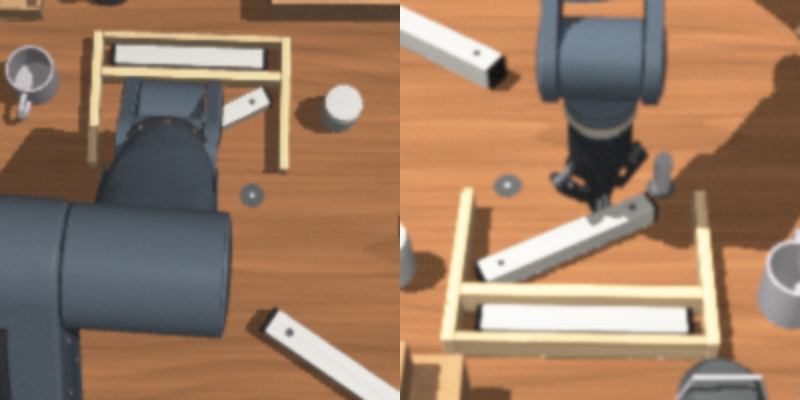

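The left end has passed inside the peg with a gap. I'll continue the swing to about 3°.

```bash
cat > s8.py <<'E'
from cell import r, optics
from h import *
C=np.array([.0317,-.0976])
arc(r,C,np.radians([-6,-12,-18,-24]),.036)
look(optics,"b2")
E
python3 s8.py
```

```text
arc end [-0.0043  0.0453] f [-0.2  0.4 -0.3] max 0.7 t 23.4667
top bay c [ 0.0355 -0.0705] phi 7.4 L 0.109 W 0.031
scene bay c [ 0.0292 -0.008 ] phi 7.5 L 0.235 W 0.044
```

View pics/b2.png

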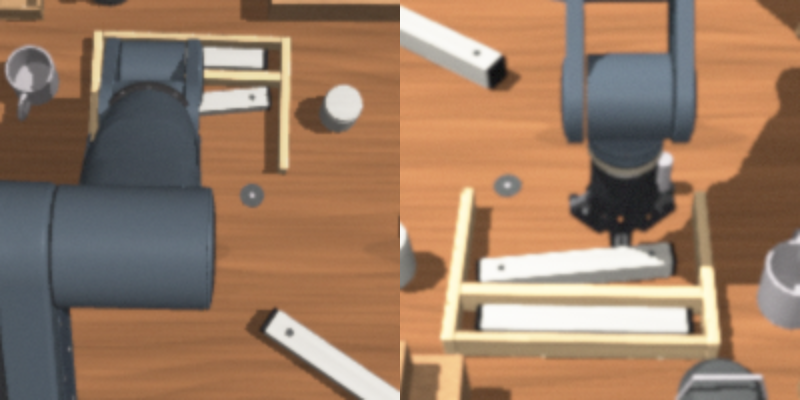

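```bash
cat > s9.py <<'E'
from cell import r, optics
from h import *
C=np.array([.0317,-.0976])
arc(r,C,np.radians([-4]),.036)
p=w2b(r.current_tool_pos()[:2]); p0=p-[.035,0]
r.move_linear(pose(p0,.036),vel=.2)
r.move_linear(pose(p0,.06),vel=.2)
P=np.array([-.04,-.010])
r.move_linear(pose(P,.07),quat(np.pi),vel=.2)
r.set_gripper(0.9)
r.move_linear(pose(P,.028),vel=.1)
f0=np.array(r.current_contact_force());print("f0",f0,r.current_t())
for x in np.r_[-.01,0,.01,.016,np.arange(.018,.036,.002)]:
    r.move_linear(pose([x,-.010],.028),vel=.05)
    f=np.array(r.current_contact_force())-f0
    print(round(x,3),f.round(1),w2b(r.current_tool_pos()[:2]).round(4))
    if np.hypot(*f[:2])>8: break
print(r.current_t());look(optics,"b3")
E
python3 s9.py
```

```text
arc end [0.0055 0.0474] f [-0.5 -0.5 -0.1] max 0.7 t 23.8833
f0 [-0.64960731  0.08014114  0.77960559] 26.2083
-0.01 [ 0.4  0.6 -0.5] [-0.0102 -0.01  ]
0.0 [ 0.6 -0.2 -0.2] [ 0.0003 -0.01  ]
0.01 [ 1.7 -0.4 -0.5] [ 0.0102 -0.01  ]
0.016 [ 0.3  0.4 -1.2] [ 0.0162 -0.01  ]
0.018 [ 0.3  0.4 -1.3] [ 0.018 -0.01 ]
0.02 [ 0.3 -0.3 -1.4] [ 0.0201 -0.01  ]
0.022 [ 0.7 -0.1 -0.9] [ 0.0222 -0.01  ]
0.024 [-0.2  0.5 -1.2] [ 0.0241 -0.01  ]
0.026 [-0.8 -0.5 -1.5] [ 0.0262 -0.01  ]
0.028 [-9.3 -0.5  5.1] [ 0.0267 -0.01  ]
29.425
scene bay c [ 0.0485 -0.0071] phi -0.0 L 0.237 W 0.034
```

View pics/b3.png

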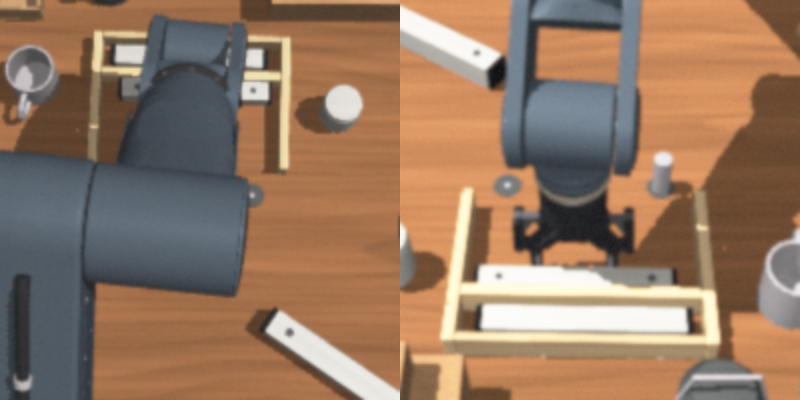

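Force built up at tool x = 0.0267, consistent with the rail seated on the back board. I'll retreat and check without the arm in the way.

```bash
cat > s10.py <<'E'
from cell import r, optics
from h import *
r.move_linear(pose([-.03,-.010],.028),vel=.1)
r.move_linear(pose([-.05,-.010],.20),vel=.2)
r.move_to([.30,-.25,.35],r.current_ee_rot())
ims=look(optics,"b4")
im=ims["top"];cv2.imwrite("pics/b5.png",cv2.resize(im["pixels"][110:220,220:370],(750,550),interpolation=cv2.INTER_CUBIC)[:,:,::-1])
for n,im in ims.items():
    h=cv2.cvtColor(im["pixels"],cv2.COLOR_RGB2HSV)
    yel=(h[...,0]>15)&(h[...,0]<35)&(h[...,2]>120)
    m=mask_roi(im,yel,.035,.046,(.5,.8,-.2,.2)); v,u=np.nonzero(m);P=toworld(im,np.c_[u,v],.04)[:,:2]
    B=(P-O)@RB; s=(abs(B[:,1])<.1)&(B[:,0]>.05)&(B[:,0]<.1)
    print(n,"board x",np.percentile(B[s,0],[3,50,97]).round(4))
print(r.current_t())
E
python3 s10.py
```

```text
top bay c [ 0.0549 -0.0063] phi -0.1 L 0.25 W 0.043
scene bay c [ 0.0527 -0.0073] phi -0.1 L 0.238 W 0.025
top board x [0.052  0.0719 0.0978]
scene board x [0.0681 0.0779 0.0859]
32.8167
```

View pics/b5.png

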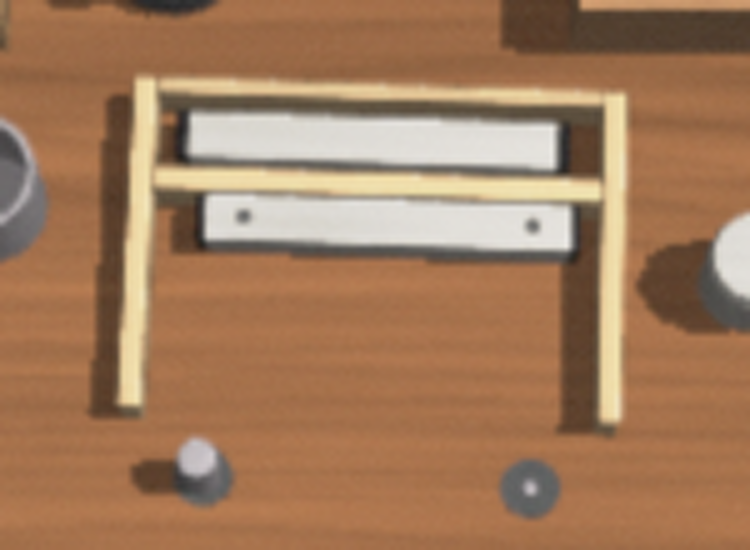

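View pics/b4.png

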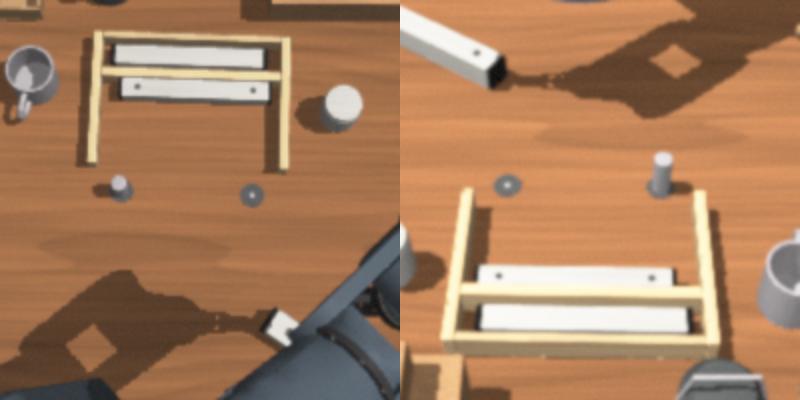

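The top crop shows the rail lying flush and straight under the back board, from (203,222) to (575,240), fully between the side walls. The mug, tin, peg and stored rail have not moved. I'll hand in now.

```bash
python3 -c "
from cell import r
print(r.current_contact_force(),r.current_t(),r.current_tool_pos()); r.hand_in()"
```

```text
[ 0.08570437 -0.56217394  0.03269529] 32.8167 [ 0.30052368 -0.24971245  0.34955806]
the job is handed in; nothing more can be done
```

The rail is fully inside the bay and straight along its back board; I handed the job in at about 33 s of the 72 s allowed.

**How it went in:** I only pushed the rail with the outside of the fingers.
1. I turned it about 45° so its right end led, then nudged it sideways.
2. I slid it end-on into the back-right corner, to the right of the peg, which stands on the left.
3. I swung the left end in past the peg without contact.
4. I squared it against the back board with the opened fingers side by side. Contact with the board read about 9 N; every earlier push read under about 2 N at the points I sampled.

**Last checks:**
- **Position:** with the arm withdrawn, the scene view puts the rail's centre at bay (0.053, -0.007) and the top view at (0.055, -0.006), against an ideal depth of 0.055.
- **Alignment:** the rail is within 0.1° of the back board, and its ends are about 13 mm and 27 mm from the side walls.
- **Surroundings:** the mug, tin, peg, stored rail and larger rail look unmoved in the pictures. I did not check the bowl, flask or mallet again at the end, but nothing was moved near them.
- **Disagreement:** the two cameras differed by a few mm in depth throughout, because each also picks up some of the rail's side face. The last top view also measured the rail as 250 x 43 mm instead of 240 x 30 mm, probably from edge pixels. The contact force and the close-up both indicate it is seated.

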